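Click the bur cassette into its push-push bay

TASK

Stand the flat metal bur cassette in the spring bay on top of the green control unit, press it gently down through its click, and leave it locked in the low position with nothing holding it. The bay is push-push like a memory-card slot and nobody knows which way its carriage was left, so after each full press feel whether the cassette stays down, and click it once more if it has sprung back up. Leave the jar and the wooden bur stand where they are.

Things in the scene. Friction and masses are not known exactly. Their poses are not given: they have to be found in the camera images.
- cassette: The bur cassette: a plain upright aluminium block 24 (its x) x 44 (its y) x 90 high, 0.1 to 0.2 kg, with a black top face and dark bur shanks showing on its two broad sides; origin at the centre of its underside, z up. It starts standing free on the bench. It is the same either way round (half a turn about z).
- unit: The control unit: heavy fixed green box 140 (x) x 160 (y), top face 54 above the bench, three black knobs on its -x face. Origin at the centre of its underside, on the bench, z up. In the middle of its top is the bay, an upright straight slot 27 (unit x) x 47 (unit y): 1.5 clearance each side of the cassette. Cassette and unit are harmed by more than 25 N between them; 12 to 16 N is plenty.
- bay_mouth (a point): Centre of the bay's opening at the top of its flared steel collar, 62 above the bench; axes as the unit's. The collar leads in from about 36 x 56 at 62 to 27 x 47 at 54.
- bay_latched (a point): Point on the bay's axis, fixed in the unit, 16.5 above the bench: where the cassette's underside rests when latched (its top is then 106.5 up). Released, it rests at 22.5. The cassette stands on a sprung push-push carriage, deep in the bay and not measured, left released or latched at random. The spring lifts with about 4 N at 22.5, 7 N at 16.5.
- bay_click (a point): Point on the bay's axis, fixed in the unit, 12.5 above the bench. Press the cassette's underside down to it (spring about 9 N) and let up, both steadily (10 to 40 mm/s, it is damped), and the carriage changes over: released to latched, or latched to released. A press stopping above 14 changes nothing. Just below 12.5 a rubber buffer adds 5 N per mm: 12 N of push reaches about 11.8; rigid at 9.
- bur_stand: Bystander: wooden block 55 x 70 x 35 with thin steel bur shanks standing in it to 66; leave it alone. Origin at its underside's centre.
- jar: Bystander: round amber glass jar, 56 across, 70 high, steel cap; leave it alone. Origin at its underside's centre.
Things that resemble listed ones, but are neither listed nor needed, are in the scene too. Leave any orange or pink look-alike of the unit alone.

How it is judged:
By the outcome, as a careful person would: the job done as asked, in the order asked, and still so for the second after the job is handed in, with the robot touching nothing.
It also fails if it takes over 56 s, if anything falls off the work surface, if the arm or the gripper's body presses on something with over 40 N, if the wrist force passes 120 N, or if a joint passes its speed limit or range.

ROBOT

A 6-joint arm with a two-finger parallel gripper is mounted at the origin on the work surface. World frame = base frame: x ahead of the robot, y to its left, z up, the work surface at z = 0. Lengths are in m, angles in rad, forces in N, time in s.
With the tool pointing down it reaches from about 0.2 to 0.875 m from the base axis. Payload 3.4 kg.
Tool frame: the origin (TCP) lies at the centre of the arm's flange, where the gripper is bolted on; the fingertips stand 199 mm ahead of it and the grasp point (between the pads) lies 180 mm ahead of it; z points along the fingers, y is the line along which they close (so a half turn about z gives the same grasp; the last joint's range is limited). The gripper opens to 94 mm and grips with 3 to 60 N. Pads are 16 mm wide; open, the fingers measure 119 mm over their backs; the gripper's body (75 mm by 177 mm) begins 78 mm behind the grasp point.
Start: joints at [-1.38, 0.276, 1.505, -0, 1.361, -0.121], TCP at [0.176, -0.547, 0.405] pointing down, gripper open.
Joint ranges: [-2.89, 2.89], [-0.75, 2.08], [0.22, 2.7], [-1.18, 4.32], [0.11, 2.71], [-2.7, 2.7]. Speed limits (rad/s): [2.57, 2.57, 3.14, 3.14, 3.14, 3.14].

INTERFACE

Orientations are given as a unit quaternion [x, y, z, w].
In Python, from rig import env, eyes gives the robot as it stands.
- The arm moves only by the tool step_arm, never from a script. Its argument "targets" is a list of rows, each a list of 7 numbers: the opening, from -1 (shut) to 1 (fully open), then the shift along the world's x, y, z in cm, then the turn, a rotation vector about the world's x, y, z in degrees. A call has 1 to 10 rows; each row shifts and turns the commanded pose from where the row before left it; what a row does not reach is not made up. A row lasts 1/12 s, in which the tool goes at most 41.7 mm and 7.16 degrees, less where a joint would pass 70% of its speed; a pose out of reach is approached as far as the arm can. A call with a gripper value outside its range is refused whole. The fingers move at their own pace and stop on an object; "force" is the grip in N (left out, the last holds). Time passes only in rows, so rows that do not move let the fingers close. It gives the time, the measured TCP pose, the force, the opening and the grip force at its end, in the units of the state.
- env.observe(): the state, without advancing time (a new reading comes with each control period).
- eyes.capture(name): name is "scene" or "side" or "wrist"; returns (picture, depth): 420x560x3 uint8, red, green, blue; 420x560 float32, m along the optical axis (not along the pixel's ray), 0 where there is no reading.
- eyes.camera_info(name): a dict with "camera_matrix" (3x3 intrinsics, pixels), "R" (3x3) and "t" (3): a world point X has camera coordinates R X + t. Camera axes: x right, y down, z forward; pixel columns grow to the right and rows downward; lengths in m; the calibration is good to about 2 mm. A picture is of the moment at which its call begins: read the wrist's pose just before it. camera_info takes no time and is no camera call; for the wrist camera it gives the pose at the moment of the call.
- env.sign_off(): hands the job in; it is judged then, once.
Trained networks look in the newest picture that a camera, given by its name, has taken for a name from the list of things; names that differ only in an ending like _2 or _b are one class to them, and where a whole thing is asked for, a point or a joint stands for the part that bears it (a point fixed in the world has none). Each returns a list of dicts, best first, with "confidence" (0 to 1); they miss things now and then, are a little off and sometimes report something else, mostly with a low value. They report only what shows in the picture. A call takes as long as a camera call. They do not tell look-alikes from the thing itself.
- eyes.spot_in(label, camera): "point" ([column, row] as shares, 0 to 1, of the picture: columns of its width, rows of its height, amid what is visible of it).
The state is a dict: "time_s": time; "qpos": joint angles; "joint_vel": joint speeds; "joint_torque": joint torques, N m; "ee_pos": TCP position; "orientation": TCP orientation; "ft_force": force on the tool from outside, world axes, zero at the start; "wrist_torque": the same for the moment, N m; "finger_gap": finger opening in m; "finger_force": force on a finger pad.
Only numpy, scipy, OpenCV 4.12 (cv2) and the standard library are available. Lean on these libraries where they do the work, as an engineer would, in place of code of your own. Each camera call takes 0.05 s, during which the arm holds its last target. There are 200 camera calls.

## Working session

There is one attempt and no reset: what is moved stays moved. The work goes in short steps, Python scripts to look and compute and a tool call to move; the robot and the scene stay as the last step left them, time stands still between calls to the robot, and variables do not carry over. Pictures are saved under pics/ and viewed, at most 10 in all, crops included, and the job is handed in when it is done.

Besides the shell and the picture viewer there is one more tool, called by a JSON object that holds its "fn" and its "kwargs". step_arm: Moves the arm, as the interface text tells. Its arguments: {"type":"object","properties":{"targets":{"type":"array"},"force":{"type":"number"}},"required":["targets"]}

```bash
mkdir -p pics; cat > h.py <<'E'
import numpy as np, cv2
from rig import env, eyes
def cap(n):
    ci=eyes.camera_info(n); p,d=eyes.capture(n); return p,d,ci
def cloud(d,ci):
    K=np.array(ci["camera_matrix"]);R=np.array(ci["R"]);t=np.array(ci["t"])
    v,u=np.mgrid[:d.shape[0],:d.shape[1]]
    c=np.stack([(u-K[0,2])/K[0,0]*d,(v-K[1,2])/K[1,1]*d,d],-1)
    X=(c-t)@R; X[d<=0]=np.nan
    return X
E
python3 - <<'E'
from h import *
ims=[]
for n in ["scene","side"]:
    p,d,ci=cap(n); np.savez(n+"0.npz",p=p,d=d,**{k:np.array(ci[k]) for k in("camera_matrix","R","t")})
    X=cloud(d,ci); ims.append(p)
    cv2.imwrite(f"pics/{n}0.png",p[:,:,::-1])
    for l in ["cassette","unit","bur_stand","jar"]:
        for r in eyes.spot_in(l,n):
            c=int(r["point"][0]*560);w=int(r["point"][1]*420)
            print(n,l,c,w,round(r["confidence"],2),X[min(w,419),min(c,559)].round(3))
print(env.observe())
E
```

```text
scene cassette 199 244 0.71 [ 0.506 -0.119  0.047]
scene unit 462 237 0.97 [0.642 0.563 0.025]
scene unit 322 245 0.8 [0.594 0.184 0.051]
scene unit 296 183 0.71 [0.338 0.188 0.052]
scene unit 170 200 0.58 [ 0.318 -0.184  0.053]
scene bur_stand 124 256 0.59 [ 0.483 -0.309  0.032]
scene jar 163 280 0.72 [ 0.615 -0.207  0.067]
side cassette 318 177 0.73 [ 0.487 -0.097  0.067]
side unit 122 294 0.97 [0.636 0.565 0.057]
side unit 237 226 0.71 [0.582 0.186 0.015]
side unit 373 191 0.57 [ 0.322 -0.164  0.058]
side unit 308 272 0.55 [0.314 0.188 0.023]
side bur_stand 355 153 0.65 [ 0.473 -0.304  0.034]
side jar 312 149 0.7 [ 0.579 -0.193  0.068]
{'time_s': 0.5, 'qpos': array([-1.37998593e+00,  2.75935840e-01,  1.50494267e+00, -1.20844283e-05,
        1.36071646e+00, -1.21013297e-01]), 'joint_vel': array([ 0.00022561, -0.00053821, -0.00382053, -0.00047109,  0.00172659,
        0.00057125]), 'joint_torque': array([-7.37111277e-04, -4.04086697e+01, -2.37291974e+01,  7.01092347e-02,
        2.59258307e-02, -1.41860139e-05]), 'ee_pos': array([ 0.17639415, -0.54728428,  0.40465552]), 'orientation': array([ 9.87870153e-01,  1.55282196e-01, -5.94618814e-06, -9.51448031e-07]), 'ft_force': array([ 0.18409977, -0.20016632,  0.07567528]), 'wrist_torque': array([0.0408686 , 0.00791989, 0.01909036]), 'finger_force': 0.0, 'finger_gap': 0.09396775552849401}
```

View pics/scene0.png

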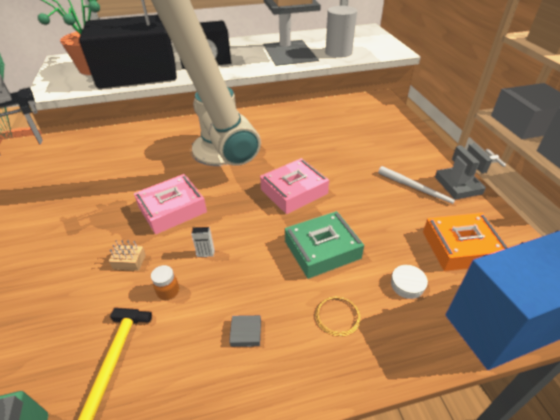

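View pics/side0.png

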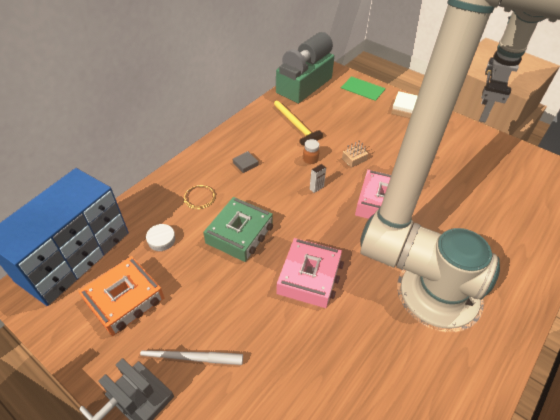

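Candidates in the scene picture. For the unit: green (322,245), pink (170,200) and (296,183), orange (465,240). For the cassette: upright block with dark stripes (203,242), flat grey block (246,330). I choose the green unit and the upright block, and check both in a crop.

```bash
cat >> h.py <<'E'
def rect(P):
    (c,s,a)=cv2.minAreaRect((P*1000).astype(np.float32)); return np.round(c,1),np.round(s,1),round(a,1)
def green(p):
    p=p.astype(int); return (p[...,1]>p[...,0]+25)&(p[...,1]>p[...,2]+5)
def near(X,c,r,z0,z1): return (np.hypot(X[...,0]-c[0],X[...,1]-c[1])<r)&(X[...,2]>z0)&(X[...,2]<z1)
E
python3 - <<'E'
from h import *
for n in ["scene","side"]:
    z=np.load(n+"0.npz");p=z["p"];X=cloud(z["d"],z)
    m=near(X,(.5,-.11),.06,.02,.12); print(n,"cas",rect(X[m][:,:2]),np.nanmax(X[m][:,2]))
    m=near(X,(.5,-.11),.06,.082,.1); print(n,"castop",m.sum(),rect(X[m][:,:2]),np.median(X[m],0))
    m=near(X,(.59,.185),.13,.048,.060)&green(p); print(n,"unit",m.sum(),rect(X[m][:,:2]),np.median(X[m][:,2]))
    m=near(X,(.59,.185),.045,.058,.07); print(n,"collar",m.sum(),rect(X[m][:,:2]))
p=cv2.imread("pics/scene0.png")
cv2.imwrite("pics/crop1.png",cv2.resize(p[190:290,180:380],None,fx=4,fy=4,interpolation=cv2.INTER_CUBIC))
E
```

```text
scene cas (array([ 499. , -109.8]), array([44.6, 27.8]), 75.4) 0.09188237763829862
scene castop 149 (array([ 498.3, -109.6]), array([44.5, 26.2]), 80.4) [ 0.49965602 -0.11048474  0.08811653]
scene unit 1911 (array([567.8, 194.2]), array([142.7, 159.6]), 10.0) 0.05202703991880137
scene collar 69 (array([568.8, 193.1]), array([44.3, 63.6]), 10.6)
side cas (array([ 493.9, -108.1]), array([48.4, 27.7]), 72.7) 0.09669435613776088
side castop 99 (array([ 495. , -108.5]), array([47.8, 26.6]), 76.0) [ 0.49401797 -0.10564543  0.09163906]
side unit 1399 (array([564.5, 198.4]), array([140.3, 160.4]), 10.2) 0.0555172184292495
side collar 124 (array([589.2, 184.8]), array([82.8, 81.1]), 51.1)
```

View pics/crop1.png

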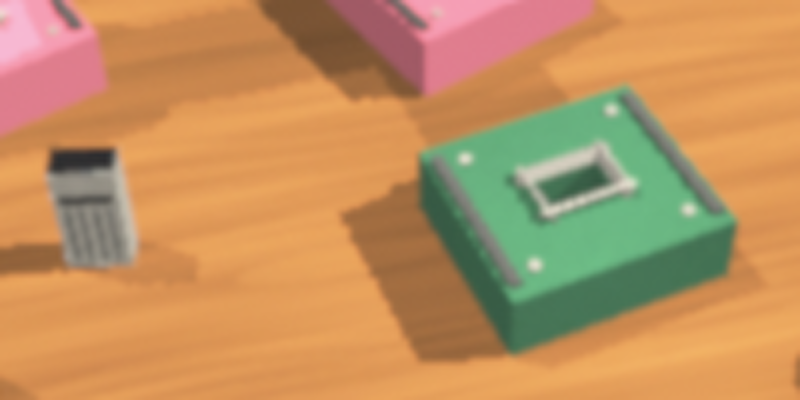

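The crop shows the upright cassette, black top at (85,160), and the green unit with its steel collar at (575,180), so both choices hold. Moving over the cassette now.

{"fn": "step_arm", "kwargs": {"targets": [[1,2.3,3.1,0,0,0,-5],[1,2.3,3.1,0,0,0,-5],[1,2.3,3.1,0,0,0,-5],[1,2.3,3.1,0,0,0,-5],[1,2.3,3.1,0,0,0,-5],[1,2.3,3.1,0,0,0,-5],[1,2.3,3.1,0,0,0,0],[1,2.3,3.1,0,0,0,0],[1,2.3,3.1,0,0,0,0],[1,2.3,3.1,0,0,0,0]], "force": 30}}

```text
time_s: 1.33
ee_pos: [0.4071, -0.2355, 0.405]
orientation: [0.994, -0.106, 0.0, 0.0]
ft_force: [0.4, -0.2, -0.3]
finger_gap: 0.094
finger_force: 0.0
```

{"fn": "step_arm", "kwargs": {"targets": [[1,2.3,3.1,0,0,0,0],[1,2.3,3.1,0,0,0,0],[1,2.3,3.1,0,0,0,0],[1,0,0,0,0,0,0],[1,0,0,0,0,0,0],[1,0,0,0,0,0,0]]}}

```text
time_s: 1.83
ee_pos: [0.4752, -0.1444, 0.4046]
orientation: [0.994, -0.105, -0.0, 0.0]
ft_force: [0.4, -0.3, -0.0]
finger_gap: 0.0939
finger_force: 0.0
```

```bash
cat >> h.py <<'E'
def state():
    o=env.observe(); q=o["orientation"]
    from scipy.spatial.transform import Rotation as Ro
    M=Ro.from_quat(q).as_matrix()
    print("t",o["time_s"],"tcp",o["ee_pos"].round(4),"grasp",(o["ee_pos"]+.18*M[:,2]).round(4),"yline",np.degrees(np.arctan2(M[1,1],M[0,1])).round(2)%180,"z",M[:,2].round(4),"F",o["ft_force"].round(2),"gap",round(o["finger_gap"],4),"ff",round(float(o["finger_force"]),1))
    return o
E
python3 - <<'E'
from h import *
state()
p,d,ci=cap("wrist"); X=cloud(d,ci); cv2.imwrite("pics/w1.png",p[:,:,::-1])
np.savez("w1.npz",p=p,d=d,**{k:np.array(ci[k]) for k in("camera_matrix","R","t")})
for z0,z1 in((.02,.12),(.083,.1)):
    m=near(X,(.497,-.109),.06,z0,z1); print(m.sum(),rect(X[m][:,:2]),np.nanmax(X[m][:,2]),np.median(X[m],0))
E
```

```text
t 1.8333 tcp [ 0.4752 -0.1444  0.4046] grasp [ 0.475  -0.1445  0.2246] yline 77.91 z [-8.e-04 -8.e-04 -1.e+00] F [ 0.43 -0.26 -0.02] gap 0.0939 ff 0.0
1857 (array([ 496.8, -109.7]), array([44.2, 24.8]), 78.1) 0.09236259834397834 [ 0.50074958 -0.11154225  0.08968403]
1305 (array([ 496.2, -109.5]), array([44. , 23.5]), 77.7) 0.09236259834397834 [ 0.49683287 -0.11011377  0.09011802]
```

View pics/w1.png

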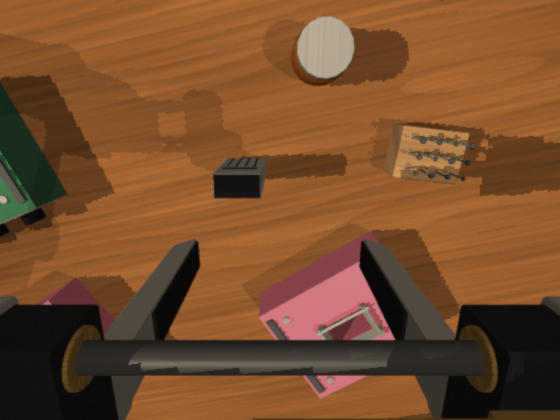

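Wrist view: cassette's black top at (240,180), and the finger line already matches its long axis at 77.9°. Reaching down and gripping.

{"fn": "step_arm", "kwargs": {"targets": [[1,1.1,1.75,0,0,0,0],[1,1.05,1.75,0,0,0,0],[1,0,0,-3,0,0,0],[1,0,0,-3,0,0,0],[1,0,0,-3,0,0,0],[1,0,0,-2,0,0,0],[1,0,0,-2,0,0,0],[1,0,0,-1,0,0,0],[1,0,0,-0.9,0,0,0],[1,0,0,0,0,0,0]]}}

```text
time_s: 2.72
ee_pos: [0.4962, -0.1102, 0.2546]
orientation: [0.994, -0.107, -0.001, -0.0]
ft_force: [-0.1, -0.3, -0.0]
finger_gap: 0.0939
finger_force: 0.0
```

{"fn": "step_arm", "kwargs": {"targets": [[0.1,0,0,0,0,0,0],[0,0,0,0,0,0,0],[-0.2,0,0,0,0,0,0],[-0.4,0,0,0,0,0,0],[-0.6,0,0,0,0,0,0],[-1,0,0,0,0,0,0],[-1,0,0,0,0,0,0],[-1,0,0,0,0,0,0]], "force": 30}}

```text
time_s: 3.38
ee_pos: [0.4969, -0.1093, 0.2558]
orientation: [0.994, -0.106, 0.0, 0.0]
ft_force: [-0.7, -1.6, 1.4]
finger_gap: 0.0439
finger_force: 1.5
```

```bash
python3 -c "
from h import *
state()"
```

```text
t 3.3833 tcp [ 0.4969 -0.1093  0.2558] grasp [ 0.4969 -0.1093  0.0758] yline 77.88 z [ 2.e-04 -3.e-04 -1.e+00] F [-0.72 -1.61  1.39] gap 0.0439 ff 1.5
```

{"fn": "step_arm", "kwargs": {"targets": [[-1,0,0,0,0,0,0],[-1,0,0,0,0,0,0],[-1,0,0,0,0,0,0],[-1,0,0,1,0,0,0],[-1,0,0,3,0,0,0],[-1,0,0,3,0,0,0],[-1,0,0,3,0,0,0],[-1,0,0,3,0,0,0],[-1,0,0,3,0,0,0],[-1,0,0,0,0,0,0]]}}

```text
time_s: 4.22
ee_pos: [0.498, -0.1096, 0.4222]
orientation: [0.994, -0.106, 0.006, 0.001]
ft_force: [1.7, -0.6, -1.4]
finger_gap: 0.0443
finger_force: 30.0
```

{"fn": "step_arm", "kwargs": {"targets": [[-1,0,2,0,0,0,2.2],[-1,0,3,0,0,0,2.2],[-1,0,3,0,0,0,2.2],[-1,0,3,0,0,0,2.2],[-1,0,3,0,0,0,2.2],[-1,0,3,0,0,0,2.2],[-1,0,3,0,0,0,2.2],[-1,0,3,0,0,0,2.2],[-1,0,3,0,0,0,2.2],[-1,0,2,0,0,0,2.3]]}}

```text
time_s: 5.05
ee_pos: [0.4961, 0.1731, 0.4147]
orientation: [0.996, 0.089, -0.001, -0.001]
ft_force: [-0.0, 0.1, -1.8]
finger_gap: 0.0438
finger_force: 30.0
```

{"fn": "step_arm", "kwargs": {"targets": [[-1,0,0,0,0,0,0],[-1,0,0,0,0,0,0],[-1,0,0,0,0,0,0],[-1,0,0,0,0,0,0]]}}

```text
time_s: 5.38
ee_pos: [0.4968, 0.1698, 0.4153]
orientation: [0.996, 0.086, -0.001, 0.0]
ft_force: [-0.4, 0.1, -2.0]
finger_gap: 0.0439
finger_force: 30.0
```

```bash
python3 - <<'E'
from h import *
state()
p,d,ci=cap("wrist"); X=cloud(d,ci); cv2.imwrite("pics/w2.png",p[:,:,::-1])
np.savez("w2.npz",p=p,d=d,**{k:np.array(ci[k]) for k in("camera_matrix","R","t")})
m=near(X,(.567,.196),.13,.048,.058)&green(p); print("unit",m.sum(),rect(X[m][:,:2]),np.median(X[m][:,2]))
m=near(X,(.567,.196),.045,.059,.068); print("collar",m.sum(),rect(X[m][:,:2]))
for n in("scene","side"):
    p,d,ci=cap(n);X=cloud(d,ci)
    m=near(X,(.567,.196),.13,.048,.058)&green(p); print(n,"unit",m.sum(),rect(X[m][:,:2]),np.median(X[m][:,2]))
E
```

```text
t 5.3833 tcp [0.4968 0.1698 0.4153] grasp [0.4966 0.1696 0.2353] yline 99.89 z [-9.e-04 -9.e-04 -1.e+00] F [-0.35  0.12 -2.05] gap 0.0439 ff 30.0
unit 17925 (array([565.6, 196.2]), array([139.8, 159.8]), 10.0) 0.0539257952888821
collar 1044 (array([565.3, 195.9]), array([46. , 66.7]), 9.7)
scene unit 1905 (array([567.6, 195.1]), array([142.5, 160.2]), 9.6) 0.05202032943515677
side unit 1276 (array([564.8, 197.3]), array([139.5, 162.5]), 10.4) 0.05512413231591176
```

View pics/w2.png

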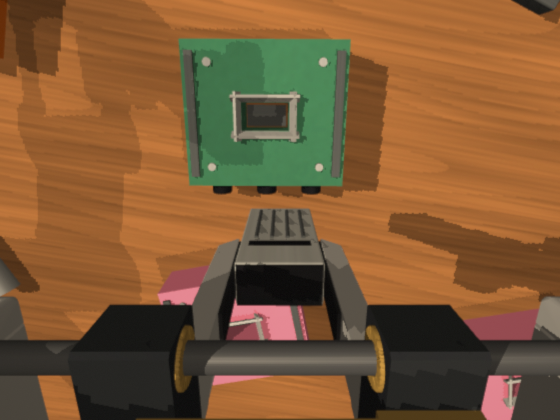

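Wrist view: the whole green unit shows, collar at (267,117). The cassette sits straight in the grip, top at (280,285). Measuring it in hand, relative to the bay.

```bash
python3 - <<'E'
from h import *
z=np.load("w2.npz");X=cloud(z["d"],z)
v,u=np.mgrid[:420,:560]
w=(u>238)&(u<320)
m=w&(v>262)&(v<303)&near(X,(.4966,.1696),.04,.235,.27); print("top",m.sum(),rect(X[m][:,:2]),np.median(X[m],0),X[m][:,2].min(),X[m][:,2].max())
f=w&(v>212)&(v<258)&near(X,(.4966,.1696),.05,.15,.245)
P=X[f]; 
A=np.c_[P[:,1:],np.ones(len(P))]; c=np.linalg.lstsq(A,P[:,0],rcond=None)[0]; print("broad face x=a y+b z+c",c,"zrange",P[:,2].min(),P[:,2].max(), "yaw",np.degrees(-np.arctan(c[0])),"tilt",np.degrees(np.arctan(c[1])))
q=(P[:,2]>.19)&(P[:,2]<.23)
yl=P[:,1]; print("edges y",np.percentile(yl,[.5,99.5]), "x at centre y", c[0]*.1696+c[1]*.235+c[2])
E
```

```text
top 3217 (array([496.5, 170. ]), array([22.8, 39.8]), 9.7) [0.49730544 0.17007098 0.24969793] 0.24740611189675685 0.25178291871798736
broad face x=a y+b z+c [-0.17594516 -0.00127193  0.53803792] zrange 0.17048172965410444 0.24458461640605555 yaw 9.978781748539223 tilt -0.07287619457249979
edges y [0.15036781 0.19266322] x at centre y 0.5078987213405559
```

{"fn": "step_arm", "kwargs": {"targets": [[-1,2.5,0.95,0,0,0,0],[-1,2.5,0.95,0,0,0,0],[-1,1.95,0.75,0,0,0,0],[-1,0,0,-2,0,0,0],[-1,0,0,-2,0,0,0],[-1,0,0,-2,0,0,0],[-1,0,0,-1.5,0,0,0],[-1,0,0,-1,0,0,0],[-1,0,0,0,0,0,0],[-1,0,0,0,0,0,0]]}}

```text
time_s: 6.37
ee_pos: [0.5666, 0.1968, 0.3306]
orientation: [0.996, 0.086, -0.0, 0.0]
ft_force: [0.3, 0.6, -1.4]
finger_gap: 0.0437
finger_force: 30.0
```

```bash
python3 - <<'E'
from h import *
state()
p,d,ci=cap("wrist"); X=cloud(d,ci); cv2.imwrite("pics/w3.png",p[:,:,::-1])
v,u=np.mgrid[:420,:560]; w=(u>238)&(u<320)
f=w&(v>212)&(v<258)&near(X,(.566,.196),.05,.09,.155); P=X[f]
print(len(P))
g=(X[...,0]>.45)&(X[...,0]<.7)&(X[...,1]>.08)&(X[...,1]<.32)&(X[...,2]>.048)&(X[...,2]<.058)&green(p); print("unit",g.sum(),rect(X[g][:,:2]))
c=near(X,(.566,.196),.05,.059,.067); print("collar",c.sum(),rect(X[c][:,:2]))
E
```

```text
t 6.3667 tcp [0.5666 0.1968 0.3306] grasp [0.5665 0.1968 0.1506] yline 99.92 z [-4.e-04 -2.e-04 -1.e+00] F [ 0.27  0.57 -1.39] gap 0.0437 ff 30.0
2956
unit 18025 (array([566. , 196.3]), array([139.1, 160.1]), 9.7)
collar 901 (array([567.3, 196.6]), array([44. , 66.3]), 10.1)
```

View pics/w3.png

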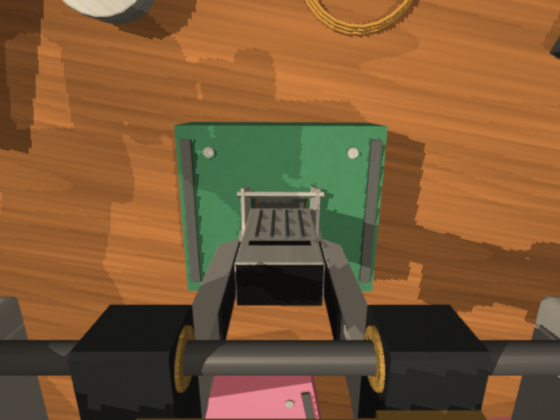

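Wrist view: cassette centred over the collar (280,195), flush with its direction. Lowering into the bay slowly.

{"fn": "step_arm", "kwargs": {"targets": [[-1,0,-0.05,-0.3,0,0,0],[-1,0,0,-0.3,0,0,0],[-1,0,0,-0.3,0,0,0],[-1,0,0,-0.3,0,0,0],[-1,0,0,-0.3,0,0,0],[-1,0,0,-0.3,0,0,0],[-1,0,0,-0.3,0,0,0],[-1,0,0,0,0,0,0]]}}

```text
time_s: 7.08
ee_pos: [0.5661, 0.1967, 0.3088]
orientation: [0.996, 0.087, -0.001, 0.0]
ft_force: [-0.6, -0.3, -1.8]
finger_gap: 0.0437
finger_force: 30.0
```

{"fn": "step_arm", "kwargs": {"targets": [[-1,0,0,-0.25,0,0,0],[-1,0,0,-0.25,0,0,0],[-1,0,0,-0.25,0,0,0],[-1,0,0,-0.25,0,0,0],[-1,0,0,0,0,0,0]]}}

```text
time_s: 7.5
ee_pos: [0.5662, 0.1967, 0.299]
orientation: [0.996, 0.087, -0.001, 0.0]
ft_force: [-0.1, 0.3, -1.9]
finger_gap: 0.0437
finger_force: 30.0
```

```bash
python3 -c "
from h import *
state()"
```

```text
t 7.5 tcp [0.5662 0.1967 0.299 ] grasp [0.566  0.1966 0.119 ] yline 99.97 z [-1.1e-03 -3.0e-04 -1.0e+00] F [-0.08  0.32 -1.88] gap 0.0437 ff 30.0
```

{"fn": "step_arm", "kwargs": {"targets": [[-1,0,0,-0.25,0,0,0],[-1,0,0,-0.25,0,0,0],[-1,0,0,-0.25,0,0,0],[-1,0,0,-0.25,0,0,0],[-1,0,0,-0.25,0,0,0],[-1,0,0,-0.25,0,0,0],[-1,0,0,0,0,0,0]]}}

```text
time_s: 8.08
ee_pos: [0.5662, 0.1966, 0.284]
orientation: [0.996, 0.087, -0.001, 0.0]
ft_force: [-0.2, -0.0, -2.0]
finger_gap: 0.044
finger_force: 30.0
```

{"fn": "step_arm", "kwargs": {"targets": [[-1,0,0,-0.25,0,0,0],[-1,0,0,-0.25,0,0,0],[-1,0,0,0,0,0,0]]}}

```text
time_s: 8.33
ee_pos: [0.5662, 0.1967, 0.2791]
orientation: [0.996, 0.087, -0.0, 0.0]
ft_force: [0.4, -0.1, -1.9]
finger_gap: 0.0439
finger_force: 30.0
```

{"fn": "step_arm", "kwargs": {"targets": [[-1,0,0,-0.2,0,0,0],[-1,0,0,-0.2,0,0,0],[-1,0,0,0,0,0,0]]}}

```text
time_s: 8.58
ee_pos: [0.5663, 0.1967, 0.2753]
orientation: [0.996, 0.087, -0.0, 0.0]
ft_force: [-0.8, 0.2, -1.3]
finger_gap: 0.0438
finger_force: 30.0
```

No spring felt at about 19.6 mm, so the carriage seems to be latched, and two presses will be needed. Pressing on.

{"fn": "step_arm", "kwargs": {"targets": [[-1,0,0,-0.2,0,0,0],[-1,0,0,-0.2,0,0,0],[-1,0,0,-0.15,0,0,0],[-1,0,0,0,0,0,0]]}}

```text
time_s: 8.92
ee_pos: [0.5666, 0.1967, 0.2711]
orientation: [0.996, 0.087, 0.001, -0.0]
ft_force: [-1.0, -0.2, 3.6]
finger_gap: 0.0439
finger_force: 30.0
```

{"fn": "step_arm", "kwargs": {"targets": [[-1,0,0,-0.15,0,0,0],[-1,0,0,-0.15,0,0,0],[-1,0,0,0,0,0,0]]}}

```text
time_s: 9.17
ee_pos: [0.5666, 0.1967, 0.2684]
orientation: [0.996, 0.087, 0.001, -0.0]
ft_force: [-1.3, -0.6, 5.7]
finger_gap: 0.0441
finger_force: 30.0
```

{"fn": "step_arm", "kwargs": {"targets": [[-1,0,0,-0.1,0,0,0],[-1,0,0,0,0,0,0]]}}

```text
time_s: 9.33
ee_pos: [0.5666, 0.1967, 0.2677]
orientation: [0.996, 0.087, 0.001, -0.0]
ft_force: [-1.3, -0.7, 7.8]
finger_gap: 0.0439
finger_force: 30.0
```

{"fn": "step_arm", "kwargs": {"targets": [[-1,0,0,-0.1,0,0,0],[-1,0,0,0,0,0,0]]}}

```text
time_s: 9.5
ee_pos: [0.5666, 0.1967, 0.2671]
orientation: [0.996, 0.087, 0.001, -0.0]
ft_force: [-2.1, 0.4, 9.6]
finger_gap: 0.0437
finger_force: 30.0
```

{"fn": "step_arm", "kwargs": {"targets": [[-1,0,0,-0.05,0,0,0],[-1,0,0,0,0,0,0],[-1,0,0,0.15,0,0,0],[-1,0,0,0.15,0,0,0],[-1,0,0,0.15,0,0,0],[-1,0,0,0.15,0,0,0],[-1,0,0,0.15,0,0,0],[-1,0,0,0,0,0,0]]}}

```text
time_s: 10.17
ee_pos: [0.5667, 0.1967, 0.2727]
orientation: [0.996, 0.087, 0.001, 0.0]
ft_force: [0.7, 0.2, 3.4]
finger_gap: 0.0438
finger_force: 30.0
```

{"fn": "step_arm", "kwargs": {"targets": [[-1,0,0,0.15,0,0,0],[-1,0,0,0,0,0,0],[-1,0,0,0,0,0,0]]}}

```text
time_s: 10.42
ee_pos: [0.5667, 0.1968, 0.2738]
orientation: [0.996, 0.087, 0.0, -0.0]
ft_force: [0.1, -0.6, 3.8]
finger_gap: 0.0442
finger_force: 30.0
```

The spring now follows up: about 5.7 N at 18 mm, where nothing was felt before. It has been released. Letting up fully, then pressing again.

{"fn": "step_arm", "kwargs": {"targets": [[-1,0,0,0.2,0,0,0],[-1,0,0,0.2,0,0,0],[-1,0,0,0,0,0,0],[-1,0,0,0,0,0,0]]}}

```text
time_s: 10.75
ee_pos: [0.5663, 0.1967, 0.2776]
orientation: [0.996, 0.087, -0.0, 0.0]
ft_force: [0.3, 0.0, 1.3]
finger_gap: 0.0437
finger_force: 30.0
```

{"fn": "step_arm", "kwargs": {"targets": [[-1,0,0,-0.2,0,0,0],[-1,0,0,-0.2,0,0,0],[-1,0,0,-0.2,0,0,0],[-1,0,0,-0.2,0,0,0],[-1,0,0,-0.2,0,0,0],[-1,0,0,-0.15,0,0,0],[-1,0,0,0,0,0,0]]}}

```text
time_s: 11.33
ee_pos: [0.5663, 0.1967, 0.2671]
orientation: [0.996, 0.087, 0.0, 0.0]
ft_force: [-1.3, -0.9, 8.2]
finger_gap: 0.0436
finger_force: 30.0
```

{"fn": "step_arm", "kwargs": {"targets": [[-1,0,0,-0.1,0,0,0],[-1,0,0,0,0,0,0]]}}

```text
time_s: 11.5
ee_pos: [0.5663, 0.1967, 0.2666]
orientation: [0.996, 0.087, 0.0, 0.0]
ft_force: [-2.1, -0.8, 11.0]
finger_gap: 0.0434
finger_force: 30.0
```

Push is now about 13 N, on the buffer. Letting up.

{"fn": "step_arm", "kwargs": {"targets": [[-1,0,0,0.15,0,0,0],[-1,0,0,0.15,0,0,0],[-1,0,0,0.15,0,0,0],[-1,0,0,0.15,0,0,0],[-1,0,0,0,0,0,0],[-1,0,0,0,0,0,0]]}}

```text
time_s: 12.0
ee_pos: [0.5664, 0.1967, 0.2714]
orientation: [0.996, 0.087, 0.0, 0.0]
ft_force: [-0.4, -1.0, 6.1]
finger_gap: 0.0437
finger_force: 30.0
```

{"fn": "step_arm", "kwargs": {"targets": [[-1,0,0,0.05,0,0,0],[-1,0,0,0,0,0,0],[-1,0,0,0,0,0,0]]}}

```text
time_s: 12.25
ee_pos: [0.5664, 0.1967, 0.2717]
orientation: [0.996, 0.087, -0.0, 0.0]
ft_force: [-0.3, -1.0, 4.5]
finger_gap: 0.0437
finger_force: 30.0
```

{"fn": "step_arm", "kwargs": {"targets": [[-1,0,0,0.1,0,0,0],[-1,0,0,0,0,0,0],[-1,0,0,0,0,0,0]]}}

```text
time_s: 12.5
ee_pos: [0.5664, 0.1967, 0.2724]
orientation: [0.996, 0.087, -0.0, 0.0]
ft_force: [0.3, 0.3, 1.8]
finger_gap: 0.0439
finger_force: 30.0
```

{"fn": "step_arm", "kwargs": {"targets": [[-1,0,0,0.1,0,0,0],[-1,0,0,0,0,0,0],[-1,0,0,0,0,0,0]]}}

```text
time_s: 12.75
ee_pos: [0.5659, 0.1966, 0.2728]
orientation: [0.996, 0.087, -0.001, 0.0]
ft_force: [1.1, 1.1, -1.7]
finger_gap: 0.0435
finger_force: 30.0
```

The force vanishes at about 16.5–17 mm, so the second press latched it. Opening, backing off, and checking with the cameras.

{"fn": "step_arm", "kwargs": {"targets": [[0,0,0,0,0,0,0],[0.2,0,0,0,0,0,0],[0.4,0,0,0,0,0,0],[0.4,0,0,0,0,0,0],[0.4,0,0,0,0,0,0],[0.4,0,0,0,0,0,0]]}}

```text
time_s: 13.25
ee_pos: [0.5664, 0.1967, 0.2738]
orientation: [0.996, 0.087, 0.0, 0.0]
ft_force: [0.6, -0.1, -0.1]
finger_gap: 0.0658
finger_force: 0.0
```

{"fn": "step_arm", "kwargs": {"targets": [[0.4,0,0,1,0,0,0],[0.4,0,0,2,0,0,0],[0.4,0,0,3,0,0,0],[0.4,0,0,3,0,0,0],[0.4,0,0,3,0,0,0],[0.4,-2,0,0,0,0,0],[0.4,-2,0,0,0,0,0],[0.4,0,0,0,0,0,0],[0.4,0,0,0,0,0,0],[0.4,0,0,0,0,0,0]]}}

```text
time_s: 14.08
ee_pos: [0.5269, 0.1967, 0.3942]
orientation: [0.996, 0.087, 0.001, 0.0]
ft_force: [-0.3, 0.4, -0.0]
finger_gap: 0.0659
finger_force: 0.0
```

```bash
python3 - <<'E'
from h import *
state()
for n in("wrist","side","scene"):
    p,d,ci=cap(n);X=cloud(d,ci)
    if n=="wrist": cv2.imwrite("pics/w4.png",p[:,:,::-1])
    m=near(X,(.566,.196),.03,.09,.13); print(n,m.sum(),rect(X[m][:,:2]) if m.sum()>5 else 0,np.percentile(X[m][:,2],[5,50,95]).round(4))
    g=near(X,(.566,.196),.12,.048,.059)&green(p); print(" unit top z",np.median(X[g][:,2]))
E
```

```text
t 14.0833 tcp [0.5269 0.1967 0.3942] grasp [0.5272 0.1967 0.2142] yline 99.97 z [ 1.6e-03  1.0e-04 -1.0e+00] F [-0.29  0.38 -0.03] gap 0.0659 ff 0.0
wrist 1724 (array([564.6, 196.2]), array([24.3, 44.1]), 10.0) [0.1009 0.1069 0.1081]
 unit top z 0.053912760654384405
side 152 (array([563.4, 198.1]), array([26.1, 45.8]), 6.9) [0.0941 0.1071 0.1115]
 unit top z 0.05526551174738757
scene 195 (array([567.8, 194.7]), array([26.1, 43.3]), 11.7) [0.0919 0.1041 0.1067]
 unit top z 0.05205000472750792
```

View pics/w4.png

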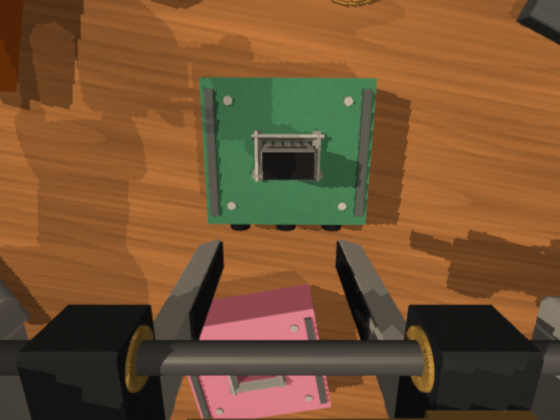

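The wrist view shows the cassette standing free in the collar (288,160). Its top is 106.9 mm up (106.5 expected when latched, 112.5 if released), and the gripper is clear. Handing in.

```bash
python3 -c "
from rig import env
print(env.sign_off())"
```

```text
the job is handed in; nothing more can be done
None
```

The cassette is locked low in the green unit's bay with the gripper clear of it: the carriage had been left latched, so it took two presses of about 13 N or less, and its top now measures about 107 mm up (106.5 when latched); I did not touch the jar or bur stand.

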